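Swap the filed medicine pack with the one on the clipboard

ROBOT

A 6-joint arm with a two-finger parallel gripper is mounted at the origin on a cart in front of the work surface, level with it; the furniture and walls round the work are solid. World frame = base frame: x ahead of the robot, y to its left, z up, the work surface at z = 0. Lengths are in m, angles in rad, forces in N, time in s.
With the tool pointing down it reaches from about 0.3 to 0.75 m from the base axis. Payload 8.5 kg.
Tool frame: the origin (TCP) lies at the very end of the fingers, on their centre line; the grasp point (between the pads) lies 19 mm behind it; z points along the fingers, y is the direction in which the jaws open and shut (so a half turn about z gives the same grasp; the last joint's range is limited). The gripper opens to 88 mm and grips with 3 to 60 N. Pads are 18 mm wide; open, the fingers measure 123 mm over their backs; the gripper's body (75 mm by 187 mm) begins 45 mm behind the grasp point.
Start: joints at [-1.48, 0.381, 1.297, -0, 1.464, -0.215], TCP at [0.166, -0.524, 0.239] pointing down, gripper open.
Joint ranges: [-3.11, 3.11], [-0.89, 2.33], [0.22, 2.48], [-1.42, 4.56], [0.17, 2.85], [-2.88, 2.88]. Speed limits (rad/s): [2.39, 2.39, 3.14, 3.14, 3.14, 3.14].

INTERFACE

Orientations are given as [roll, pitch, yaw] about the fixed x, y, z axes, in that order (R = Rz(yaw) Ry(pitch) Rx(roll)).
In Python, from cell import env gives the robot as it stands.
- The arm moves only by the tool play_rows, never from a script. Its argument "series" is a list of rows, each a list of 6 numbers: the shift along the tool's x, y, z in m, then the turn, a rotation vector about the tool's x, y, z in degrees. In form: [[x, y, z, wx, wy, wz], ...]. A call has 1 to 8 rows; each row shifts and turns the pose as measured when the row begins, along the tool's axes as they then stand; what a row does not reach is not made up. A row lasts 1/10 s, in which the tool goes at most 50 mm and 8.59 degrees, less where a joint would pass 70% of its speed; a pose out of reach is approached as far as the arm can. A call is refused whole if a number of a shift passes 0.05 or a number of a turn 8.59, either way. A call with a gripper value outside its range is refused whole. "grip" is the opening, from -1 (shut) to 1 (fully open), set as the call begins (left out, the last holds). The fingers move at their own pace and stop on an object; "newtons" is the grip in N (left out, the last holds). Time passes only in rows, so rows that do not move let the fingers close. It gives the time, the measured TCP pose, the force and the opening at its end, in the units of the state.
- env.state(): the state, without advancing time (a new reading comes with each control period).
- env.camera(name): name is "side" or "top"; returns a dict with "frame" (384x512x3 uint8, red, green, blue), "fovy" (degrees; the focal length in pixels is half the picture's height over the tangent of half this angle, whatever the lens; pixels are square), "cx", "cy" (the principal point, pixels), "R" (3x3) and "t" (3): a world point X has camera coordinates R X + t. Camera axes: x right, y down, z forward; pixel columns grow to the right and rows downward; lengths in m; the calibration is good to about 2 mm. A picture is of the moment at which its call begins. There is no depth.
- env.hand_in(): hands the job in, once; it reports no verdict.
The state is a dict: "t": time; "joints": joint angles; "joint_vel": joint speeds; "effort": joint torques, N m; "tool_pos": TCP position; "tcp_rot": TCP orientation; "ft_force": force on the tool from outside, world axes, zero at the start; "torque": the same for the moment, N m; "grip_width": finger opening in m.
Only numpy, scipy, OpenCV 4.12 (cv2) and the standard library are available. Lean on these libraries where they do the work, as an engineer would, in place of code of your own. Each camera call takes 0.05 s, during which the arm holds its last target. There are 200 camera calls.

TASK

Swap the two small medicine packs. The pack lying on the clipboard goes into the drawer of the small grey drawer unit, standing on its end in the pocket where the other pack stands now, and that other pack is put down on the clipboard's paper, either way up. Leave the stamp standing in its own pocket and the dropper bottle upright, and finish with the drawer pushed fully shut.

Things in the scene. Friction and masses are not known exactly. Their poses are not given: they have to be found in the camera images.
- drawer_unit: Small grey steel drawer unit, fixed on the table: 180 deep (its x) by 160 wide (its y) by 108 mm high, with one drawer. Origin at the centre of its underside, on the table; its front faces its -x, turned towards the robot. A small roll of tape stands on its top near the back right (its +x, -y), 19 mm high.
- drawer (a joint): Opening of the drawer in m: 0 = fully shut, 0.13 = fully out; it slides along the unit's -x. It starts shut. Friction about 1.5 N. The drawer front is a panel 12 mm thick, 160 wide, from 6 to 100 mm above the table; the drawer's side walls reach only 42 mm.
- handle (a point): Middle of the drawer's bow handle: a round steel bar 10 mm thick, about 85 mm long along the unit's y, 78 mm above the table, its centre line 40 mm in front of the drawer front panel; it can be pinched from above. Moves with the drawer.
- pocket_left (a point): Centre of the floor of the drawer's left pocket (the unit's +y side). Floor 10 mm above the table; mouth open on top, 39 mm (unit's x) by 52 mm (unit's y), walls 3 mm thick, up to 42 mm above the table. It is 42 mm behind the inner face of the drawer front, so the drawer must be well out to reach it. Moves with the drawer; axes as the unit's; the two pockets are 84 mm apart.
- pocket_right (a point): The same for the right pocket (the unit's -y side). One pocket holds the filed pack, the other the stamp.
- clipboard: Hardboard clipboard with a sheet of paper, fixed flat on the table: board 3 mm thick, 315 long (its x, from -164 to +151 mm) by 225 wide (its y); the metal clip, 16 mm high, is at its +x end, to the robot's left, from x = 110 mm on. Origin on the table, in the middle. Just beyond it stands a big open carton with walls up to 0.3 m high: keep the arm clear of it.
- lying_pack: Folded card medicine pack, 46 x 75 x 33 mm (its x, y, z), about 80 g, white with printed panels, that lies flat on the clipboard at the start. Origin at the middle of the pack; its y axis is the long one. Standing on its end it is 75 mm high with a footprint of 46 x 33 mm; in the pocket the 46 mm side runs along the unit's y.
- filed_pack: The other card pack, of the same size and axes (origin at its middle), that stands on its end in one of the drawer's pockets at the start, 46 mm side along the unit's y, its top 85 mm above the table.
- date_stamp: Hand stamp standing in the other pocket: wooden foot 27 (its x) x 46 mm (its y), with a rounded black handle 26 mm thick, 74 mm high. Origin at the centre of its underside.
- dropper: Brown dropper bottle with a black rubber top, 33 mm thick and 102 mm high, standing on the table to the left of the drawer unit, in front of a big open carton. Origin at the centre of its underside.

How it is judged:
At the end, for the whole second after the job is handed in: Drawer shut to 5 mm; lying pack on its end (7 deg) on the floor of the pocket the other left, within 8 mm of its centre; stamp standing in its own pocket (20 mm, 0.2 rad); other pack at rest on the clipboard, any way up, its middle over the paper; dropper bottle upright (0.2 rad) (value of joint drawer below 0.005 m and ((horizontal distance between lying_pack and pocket_left below 0.008 m and horizontal distance between date_stamp and pocket_right below 0.02 m) or (horizontal distance between lying_pack and pocket_right below 0.008 m and horizontal distance between date_stamp and pocket_left below 0.02 m)) and angle between the y axis of lying_pack and the z axis of drawer_unit, either way round below 0.12 rad and z of lying_pack in the frame of pocket_left below 0.043 m and angle between each of date_stamp, dropper's own z axis and vertical below 0.2 rad and contact force between filed_pack and clipboard above 0.2 N and x of filed_pack in the frame of clipboard between -0.155 and 0.105 m and y of filed_pack in the frame of clipboard between -0.107 and 0.107 m and z of filed_pack in the frame of clipboard below 0.05 m and linear speed of each of filed_pack, lying_pack below 0.02 m/s); the robot touches nothing.
It fails at once if the stamp is knocked over or taken out of the drawer (angle between date_stamp's own z axis and vertical above 0.6 rad or height (world z) of date_stamp above 0.06 m).
It fails at once if the dropper bottle is knocked over (angle between dropper's own z axis and vertical above 0.6 rad).
It also fails if it takes over 72 s, if anything falls off the work surface, if the arm or the gripper's body presses on something with over 40 N, if the wrist force passes 120 N, or if a joint passes its speed limit or range.

## Working session

There is one attempt and no reset: what is moved stays moved. The work goes in short steps, Python scripts to look and compute and a tool call to move; the robot and the scene stay as the last step left them, time stands still between calls to the robot, and variables do not carry over. Pictures are saved under pics/ and viewed, about 8 in all and at most 12, crops included, and the job is handed in when it is done.

Besides the shell and the picture viewer there is one more tool, called after "Emit:" as name(argument=value, ...) on one line, values as JSON. play_rows: Moves the arm, as the interface text tells. Its arguments: {"type":"object","properties":{"series":{"type":"array"},"grip":{"type":"number"},"newtons":{"type":"number"}},"required":["series"]}

```bash
ls; mkdir -p pics; cat > h.py <<'E'
from cell import env
import numpy as np, cv2
from scipy.spatial.transform import Rotation as Ro
def cam(n,fn=None):
    c=env.camera(n)
    if fn: cv2.imwrite('pics/'+fn,c['frame'][:,:,::-1])
    return c
def px(c,X):
    f=c['frame'].shape[0]/2/np.tan(np.radians(c['fovy'])/2)
    p=np.array(c['R'])@np.array(X)+np.array(c['t']); return np.array([c['cx']+f*p[0]/p[2],c['cy']+f*p[1]/p[2]])
def at(c,u,v,z):
    f=c['frame'].shape[0]/2/np.tan(np.radians(c['fovy'])/2)
    R=np.array(c['R']);o=-R.T@np.array(c['t']);d=R.T@np.array([(u-c['cx'])/f,(v-c['cy'])/f,1])
    return o+d*(z-o[2])/d[2]
E
python3 - <<'E'
from h import *
a=cam('top');b=cam('side')
for n,c in(('top',a),('side',b)):
    cv2.imwrite(f'pics/{n}0.png',cv2.resize(c['frame'][:,:,::-1],(768,576),interpolation=cv2.INTER_CUBIC))
    print(n,{k:c[k] for k in c if k!='frame'}, -np.array(c['R']).T@c['t'])
print(env.state())
E
```

```text
pics
top {'fovy': 44.89997431357223, 'cx': 255.07090895115738, 'cy': 187.1137767610723, 'R': array([[-0.00621448, -0.99997917,  0.00174173],
       [-0.97500206,  0.00567237, -0.22212339],
       [ 0.22210889, -0.00307857, -0.97501701]]), 't': array([-0.23333661,  0.53269216,  1.10831478])} [ 0.27175933 -0.23294135  1.19935556]
side {'fovy': 42.29746724224231, 'cx': 251.71615142050223, 'cy': 194.8410727156406, 'R': array([[-8.03070976e-01, -5.95883383e-01,  1.38621696e-05],
       [-3.43336624e-01,  4.62695144e-01, -8.17332960e-01],
       [ 4.87028715e-01, -6.56381137e-01, -5.76165630e-01]]), 't': array([0.29868644, 0.3573181 , 0.64256114])} [0.04960107 0.43441795 0.66226536]
{'t': 0.1, 'joints': array([-1.48030423e+00,  3.81161618e-01,  1.29815392e+00,  7.06715909e-06,
        1.46356135e+00, -2.15264960e-01]), 'joint_vel': array([ 0.00030867, -0.00176481, -0.00150148,  0.00083807,  0.00021925,
        0.00220663]), 'effort': array([ 3.35076009e-03, -4.38649535e+01, -2.24911720e+01,  7.14502204e-02,
        3.42841109e-02, -8.09751259e-05]), 'tool_pos': array([ 0.16555441, -0.52424446,  0.23819225]), 'tcp_rot': array([-3.14033956e+00, -2.81183746e-04,  3.05756124e-01]), 'ft_force': array([0.20832184, 0.22998924, 0.32708748]), 'torque': array([-0.0227666 , -0.01002079,  0.01533816]), 'grip_width': 0.08818854264728414}
```

View pics/top0.png

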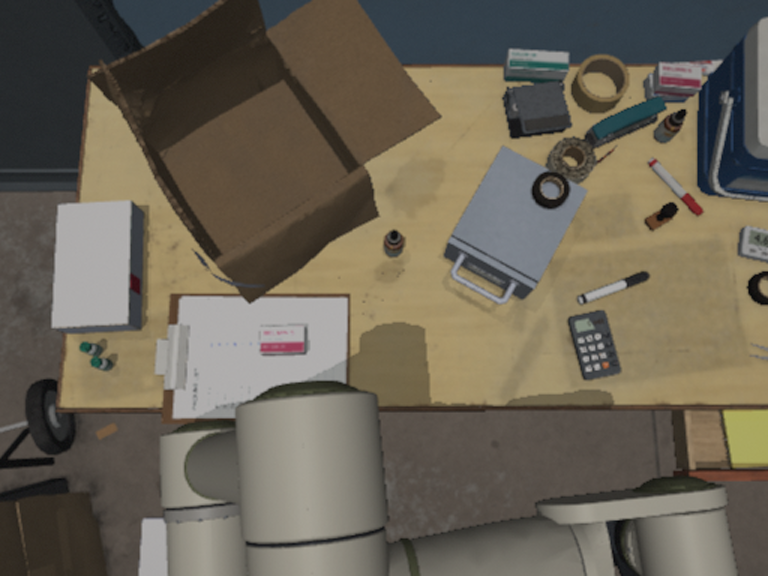

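View pics/side0.png

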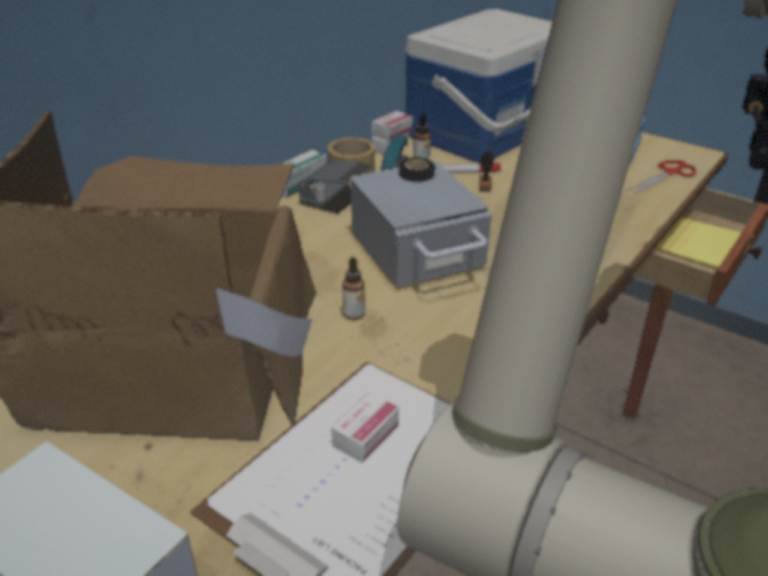

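The top view (768 px wide) shows the drawer unit's top with corners near (508,150), (585,190), (525,293) and (447,245). The handle runs from (455,270) to (510,298), the pack is at about (284,339), and the dropper is at (394,245).

```bash
python3 - <<'E'
from h import *
a=cam('top');b=cam('side')
T=lambda u,v,z:at(a,u/1.5,v/1.5,z).round(4)
S=lambda u,v,z:at(b,u/1.5,v/1.5,z).round(4)
print('unit',[T(*p,.108) for p in((508,150),(585,190),(447,245))])
print('handle',[T(*p,.078) for p in((455,270),(510,298))])
print('pack',[T(*p,.036) for p in((260,326),(304,323),(307,352),(263,354))])
print('board',[T(*p,.003) for p in((350,294),(350,408),(178,296))])
print('drop',T(394,240,.095),S(353,312,0))
print('handle side',[S(*p,.083) for p in((417,248),(484,236))])
print('pack side',[S(*p,.036) for p in((334,430),(386,403),(399,409),(347,440))])
g=cv2.resize(a['frame'][140:250,95:360,::-1],None,fx=3,fy=3,interpolation=cv2.INTER_CUBIC)
cv2.imwrite('pics/c1.png',g)
E
```

```text
unit [array([ 0.744 , -0.4482,  0.108 ]), array([ 0.6724, -0.5725,  0.108 ]), array([ 0.5792, -0.3414,  0.108 ])]
handle [array([ 0.5446, -0.3565,  0.078 ]), array([ 0.4968, -0.4454,  0.078 ])]
pack [array([ 0.4596, -0.0294,  0.036 ]), array([ 0.4643, -0.1035,  0.036 ]), array([ 0.4152, -0.1094,  0.036 ]), array([ 0.4122, -0.0359,  0.036 ])]
board [array([ 0.5207, -0.1794,  0.003 ]), array([ 0.3239, -0.1802,  0.003 ]), array([0.5188, 0.1216, 0.003 ])]
drop [ 0.5919 -0.2556  0.095 ] [ 0.6084 -0.2573  0.    ]
handle side [array([ 0.5601, -0.3511,  0.083 ]), array([ 0.498, -0.44 ,  0.083])]
pack side [array([ 0.4547, -0.027 ,  0.036 ]), array([ 0.4327, -0.099 ,  0.036 ]), array([ 0.4142, -0.1   ,  0.036 ]), array([ 0.4329, -0.0237,  0.036 ])]
```

View pics/c1.png

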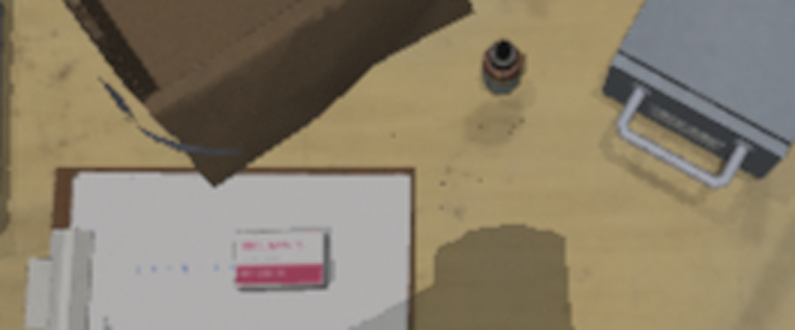

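The crop shows the pack's top face spanning about (235–326, 229–284). The handle bar runs from (622,128) to (722,183). The carton's nearest corner at (215,185) overhangs the clipboard's far edge.

```bash
python3 - <<'E'
from h import *
from scipy.optimize import least_squares
a=cam('top');b=cam('side')
C=lambda u,v,z:at(a,u/3+95,v/3+140,z).round(4)
print('carton',[C(215,185,z) for z in(0,.2,.3)],at(b,295/1.5,415/1.5,0), at(b,265/1.5,438/1.5,0))
print('pack',C(280.5,256.5,.036),[C(*p,.036) for p in((235,229),(326,231),(326,284),(237,287))])
obs=[(a,508/1.5,150/1.5,.09,.08,.108),(a,585/1.5,190/1.5,.09,-.08,.108),
(a,622/3+95,128/3+140,None,.0425,.078),(a,722/3+95,183/3+140,None,-.0425,.078),
(b,417/1.5,248/1.5,None,.0425,.078),(b,484/1.5,236/1.5,None,-.0425,.078)]
def w(p,x,y):
    c,s=np.cos(p[2]),np.sin(p[2]); return [p[0]+c*x-s*y,p[1]+s*x+c*y]
def f(p):
    r=[]
    for c,u,v,x,y,z in obs:
        r+=list(px(c,w(p,p[3] if x is None else x,y)+[z])-[u,v])
    return r
s=least_squares(f,[.64,-.46,-.52,-.13],loss='soft_l1');print('unit',s.x,np.degrees(s.x[2]),np.round(s.fun,1),'handle',w(s.x,s.x[3],0))
E
```

```text
carton [array([ 0.5071, -0.0042,  0.    ]), array([ 0.4679, -0.0423,  0.2   ]), array([ 0.4482, -0.0614,  0.3   ])] [ 0.53354743 -0.04441391  0.        ] [0.5365177  0.00647139 0.        ]
pack [ 0.4386 -0.0683  0.036 ] [array([ 0.4621, -0.0293,  0.036 ]), array([ 0.46  , -0.1061,  0.036 ]), array([ 0.4152, -0.1069,  0.036 ]), array([ 0.4131, -0.0326,  0.036 ])]
unit [ 0.63113987 -0.46347799 -0.52681978 -0.13204723] -30.184550153786446 [-3.5 -1.9  2.3  1.4  2.6 -0.2 -0.3 -1.8 10.4  3.2 -0.7  3.4] handle [np.float64(0.5169968725885262), np.float64(-0.39708637310590533)]
```

```bash
cat >> h.py <<'E'
from scipy.spatial.transform import Slerp
def pose():
    s=env.state(); return np.array(s['tool_pos']),Ro.from_euler('xyz',s['tcp_rot']),s
def plan(wps,start=None):
    """wps: (pos, yaw_deg, tilt_deg about tool y, nrows); prints rows in tool axes"""
    p,R,s=pose()
    for q,yaw,tilt,n in wps:
        T=Ro.from_euler('xyz',[180,0,yaw],degrees=True)*Ro.from_euler('y',tilt,degrees=True)
        sl=Slerp([0,1],Ro.concatenate([R,T])); rows=[];pp,RR=p,R
        for i in range(1,n+1):
            a=p+(np.array(q)-p)*i/n; A=sl(i/n)
            rows.append([*(RR.inv().apply(a-pp)).round(3).tolist(),*np.degrees((RR.inv()*A).as_rotvec()).round(1).tolist()]); pp,RR=a,A
        print(str(rows).replace(' ',''))
        p,R=np.array(q),T
def show():
    p,R,s=pose(); print(round(s['t'],2),p.round(4),np.degrees(s['tcp_rot']).round(1),np.round(s['ft_force'],1),round(s['grip_width'],4),np.round(s['joints'],2))
E
python3 - <<'E'
from h import *
plan([((.42,-.22,.24),90,0,12),((.4386,-.15,.095),90,45,6)])
E
```

```text
[[0.028,-0.018,-0.0,-0.0,-0.0,-6.0],[0.03,-0.015,-0.0,-0.0,-0.0,-6.0],[0.031,-0.012,-0.0,-0.0,-0.0,-6.0],[0.032,-0.008,-0.0,-0.0,-0.0,-6.0],[0.033,-0.005,-0.0,-0.0,-0.0,-6.0],[0.033,-0.001,-0.0,-0.0,-0.0,-6.0],[0.033,0.002,-0.0,-0.0,-0.0,-6.0],[0.033,0.006,-0.0,-0.0,-0.0,-6.0],[0.032,0.009,-0.0,-0.0,-0.0,-6.0],[0.031,0.012,-0.0,-0.0,-0.0,-6.0],[0.029,0.015,-0.0,-0.0,-0.0,-6.0],[0.027,0.018,-0.0,-0.0,-0.0,-6.0]]
[[0.012,0.003,0.024,-0.0,7.5,0.0],[0.008,0.003,0.025,-0.0,7.5,0.0],[0.005,0.003,0.026,0.0,7.5,0.0],[0.002,0.003,0.027,-0.0,7.5,0.0],[-0.002,0.003,0.027,-0.0,7.5,0.0],[-0.005,0.003,0.026,0.0,7.5,0.0]]
```

Emit:
play_rows(series=[[0.028,-0.018,0,0,0,-6],[0.03,-0.015,0,0,0,-6],[0.031,-0.012,0,0,0,-6],[0.032,-0.008,0,0,0,-6],[0.033,-0.005,0,0,0,-6],[0.033,-0.001,0,0,0,-6],[0.033,0.002,0,0,0,-6],[0.033,0.006,0,0,0,-6]], grip=1, newtons=25)

```text
t: 1.1
tool_pos: [0.3379, -0.314, 0.2376]
tcp_rot: [-3.141, -0.001, 1.169]
ft_force: [0.3, -0.6, -0.4]
grip_width: 0.0882
```

Emit:
play_rows(series=[[0.032,0.009,0,0,0,-6],[0.031,0.012,0,0,0,-6],[0.029,0.015,0,0,0,-6],[0.027,0.018,0,0,0,-6]])

```text
t: 1.5
tool_pos: [0.4219, -0.2055, 0.2379]
tcp_rot: [3.141, -0.0, 1.606]
ft_force: [0.8, 0.2, 0.0]
grip_width: 0.0883
```

```bash
python3 - <<'E'
from h import *
show()
plan([((.4386,-.15,.095),90,45,8)])
E
```

```text
1.5 [ 0.4219 -0.2055  0.2379] [180.  -0.  92.] [0.8 0.2 0. ] 0.0883 [-0.71  0.24  1.51  0.    1.39 -0.74]
[[0.007,0.002,0.018,-0.1,5.6,0.2],[0.005,0.002,0.018,-0.1,5.6,0.2],[0.003,0.002,0.019,-0.1,5.6,0.2],[0.001,0.002,0.019,-0.1,5.6,0.2],[-0.0,0.002,0.019,-0.1,5.6,0.2],[-0.002,0.002,0.019,-0.1,5.6,0.2],[-0.004,0.002,0.019,-0.1,5.6,0.2],[-0.006,0.002,0.018,-0.1,5.6,0.2]]
```

Emit:
play_rows(series=[[0.007,0.002,0.018,0,5.6,0.2],[0.005,0.002,0.018,0,5.6,0.2],[0.003,0.002,0.019,0,5.6,0.2],[0.001,0.002,0.019,0,5.6,0.2],[0,0.002,0.019,0,5.6,0.2],[-0.002,0.002,0.019,0,5.6,0.2],[-0.004,0.002,0.019,0,5.6,0.2],[-0.006,0.002,0.018,0,5.6,0.2]])

```text
t: 2.3
tool_pos: [0.4412, -0.1428, 0.0956]
tcp_rot: [3.14, -0.803, 1.593]
ft_force: [0.1, -1.0, -0.5]
grip_width: 0.0886
```

```bash
python3 - <<'E'
from h import *
a=cam('top');b=cam('side')
A=a['frame'][170:300,90:290,::-1];B=b['frame'][230:384,130:330,::-1]
g=np.vstack([cv2.resize(A,(600,390)),])
h=cv2.resize(A,(400,260),interpolation=cv2.INTER_CUBIC);k=cv2.resize(B,(400,308),interpolation=cv2.INTER_CUBIC)
cv2.imwrite('pics/p2.png',np.vstack([h,k]))
show()
plan([((.4386,-.0696,.0146),90,45,6)])
E
```

```text
2.4 [ 0.4404 -0.1427  0.0937] [-179.7  -46.1   90.9] [-0.4  0.2  0.3] 0.088 [-0.84  0.64  1.58  0.48  1.59 -1.02]
[[-0.001,0.0,0.018,-0.2,-0.2,0.1],[-0.001,-0.0,0.018,-0.2,-0.2,0.1],[-0.001,-0.0,0.018,-0.2,-0.2,0.1],[-0.001,-0.0,0.018,-0.2,-0.2,0.1],[-0.001,-0.0,0.018,-0.2,-0.2,0.1],[-0.001,-0.0,0.018,-0.2,-0.2,0.1]]
```

View pics/p2.png

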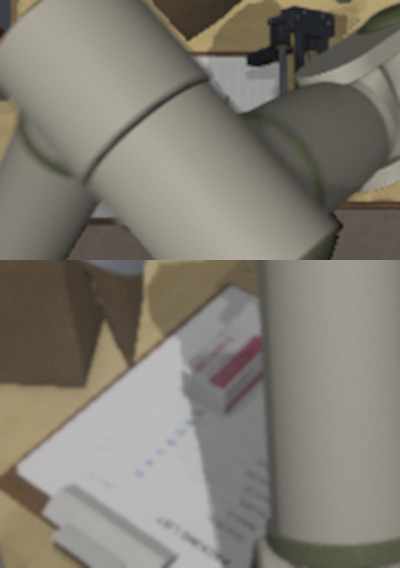

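The arm hides most of the workspace. The side view still shows the pack untouched, at about (225,370) in the lower crop. The jaws have ±21 mm of margin, so I'll descend and grip.

Emit:
play_rows(series=[[0,0,0.018,0,0,0],[-0.001,0,0.018,0,0,0],[-0.001,0,0.018,0,0,0],[-0.001,0,0.018,0,0,0],[-0.001,0,0.016,0,0,0],[-0.001,0,0.014,0,0,0]])

```text
t: 3.0
tool_pos: [0.4412, -0.0754, 0.0216]
tcp_rot: [3.134, -0.779, 1.598]
ft_force: [-0.4, 0.4, -0.5]
grip_width: 0.088
```

Emit:
play_rows(series=[[0,0,0,0,0,0],[0,0,0,0,0,0],[0,0,0,0,0,0],[0,0,0,0,0,0],[0,0,0,0,0,0],[0,0,0,0,0,0],[0,0,0,0,0,0],[0,0,0,0,0,0]], grip=-1, newtons=25)

```text
t: 3.8
tool_pos: [0.4426, -0.0776, 0.0248]
tcp_rot: [3.127, -0.768, 1.605]
ft_force: [0.1, 0.3, -0.2]
grip_width: 0.0459
```

```bash
python3 - <<'E'
from h import *
show()
E
```

```text
3.8 [ 0.4426 -0.0776  0.0248] [179.1 -44.   92. ] [ 0.1  0.3 -0.2] 0.0459 [-0.75  0.71  1.73  0.55  1.33 -1.08]
```

Emit:
play_rows(series=[[0,0,0,0,0,0],[0,0,0,0,0,0],[0,0,0,0,0,0],[-0.001,0,0.007,0,1,0],[0,0,0.007,0,0,0]], grip=0.4)

```text
t: 4.3
tool_pos: [0.4428, -0.0685, 0.0137]
tcp_rot: [3.125, -0.787, 1.606]
ft_force: [0.2, -0.4, 0.4]
grip_width: 0.0617
```

Emit:
play_rows(series=[[0,0,0.002,0,0,0],[0,0,0.001,0,0,0],[0,0,0,0,0,0],[0,0,0,0,0,0],[0,0,0,0,0,0],[0,0,0,0,0,0]], grip=-1, newtons=30)

```text
t: 4.9
tool_pos: [0.4422, -0.065, 0.0107]
tcp_rot: [3.128, -0.789, 1.605]
ft_force: [-1.0, 0.8, 0.1]
grip_width: 0.0456
```

```bash
python3 - <<'E'
from h import *
show()
plan([((.42,-.1,.15),90,45,4),((.39,-.2,.16),90,0,6),((.38,-.2,.16),90,-45,6)])
E
```

```text
4.9 [ 0.4422 -0.065   0.0107] [179.2 -45.2  91.9] [-1.   0.8  0.1] 0.0456 [-0.73  0.74  1.75  0.57  1.3  -1.1 ]
[[0.019,-0.005,-0.031,-0.1,-0.0,0.3],[0.019,-0.005,-0.031,-0.1,-0.0,0.3],[0.019,-0.005,-0.031,-0.1,-0.0,0.3],[0.018,-0.006,-0.031,-0.1,-0.0,0.3]]
[[-0.011,-0.005,-0.013,0.0,-7.5,0.0],[-0.012,-0.005,-0.011,-0.0,-7.5,-0.0],[-0.014,-0.005,-0.01,0.0,-7.5,-0.0],[-0.015,-0.005,-0.008,0.0,-7.5,-0.0],[-0.016,-0.005,-0.006,0.0,-7.5,0.0],[-0.016,-0.005,-0.004,0.0,-7.5,-0.0]]
[[-0.0,-0.002,-0.0,-0.0,-7.5,-0.0],[-0.0,-0.002,-0.0,-0.0,-7.5,-0.0],[-0.0,-0.002,-0.0,0.0,-7.5,-0.0],[-0.0,-0.002,-0.0,-0.0,-7.5,-0.0],[-0.0,-0.002,-0.0,0.0,-7.5,0.0],[-0.0,-0.002,-0.0,0.0,-7.5,-0.0]]
```

Emit:
play_rows(series=[[0.018,-0.005,-0.025,0,0,0],[0.019,-0.005,-0.031,0,0,0],[0.019,-0.005,-0.031,0,0,0],[0.018,-0.006,-0.031,0,0,0]])

```text
t: 5.3
tool_pos: [0.4192, -0.0968, 0.1477]
tcp_rot: [3.137, -0.793, 1.599]
ft_force: [0.0, -0.7, -1.0]
grip_width: 0.046
```

Emit:
play_rows(series=[[-0.011,-0.005,-0.013,0,-7.5,0],[-0.012,-0.005,-0.011,0,-7.5,0],[-0.014,-0.005,-0.01,0,-7.5,0],[-0.015,-0.005,-0.008,0,-7.5,0],[-0.016,-0.005,-0.006,0,-7.5,0],[-0.016,-0.005,-0.004,0,-7.5,0]])

```text
t: 5.9
tool_pos: [0.3912, -0.2052, 0.1629]
tcp_rot: [3.13, 0.027, 1.592]
ft_force: [0.4, 0.3, -1.6]
grip_width: 0.0458
```

Emit:
play_rows(series=[[0,-0.002,0,0,-7.5,0],[0,-0.002,0,0,-7.5,0],[0,-0.002,0,0,-7.5,0],[0,-0.002,0,0,-7.5,0],[0,-0.002,0,0,-7.5,0],[0,-0.002,0,0,-7.5,0]])

```text
t: 6.5
tool_pos: [0.3789, -0.207, 0.1661]
tcp_rot: [3.113, 0.801, 1.569]
ft_force: [-0.7, -0.9, -1.4]
grip_width: 0.046
```

```bash
python3 - <<'E'
from h import *
show()
a=cam('top');b=cam('side')
h=cv2.resize(a['frame'][:,:,::-1],(400,300),interpolation=cv2.INTER_AREA);k=cv2.resize(b['frame'][:,:,::-1],(400,300),interpolation=cv2.INTER_AREA)
cv2.imwrite('pics/p3.png',np.hstack([h,k]))
E
```

```text
6.5 [ 0.3789 -0.207   0.1661] [178.4  45.9  89.9] [-0.7 -0.9 -1.4] 0.046 [-0.39  0.29  1.98 -1.09  0.82  0.36]
```

View pics/p3.png

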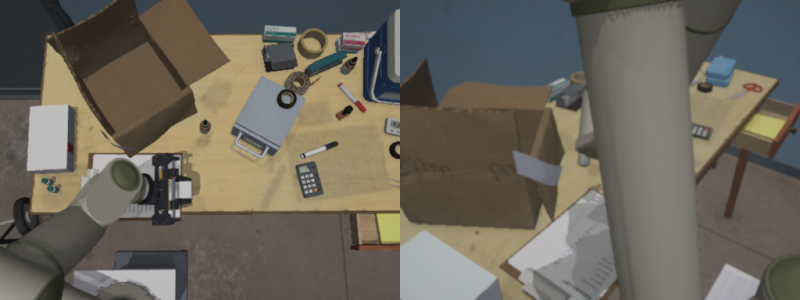

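The top view shows the gripper leaning left, with the pack held upright to the right of the clipboard at about (182,190). I'll shift it off the board edge and lower it onto the table.

```bash
python3 - <<'E'
from h import *
plan([((.375,-.24,.1),90,-44.8,4),((.375,-.24,.042),90,-44.8,4)])
E
```

```text
[[0.006,-0.001,0.017,0.3,0.2,0.1],[0.005,-0.001,0.017,0.3,0.2,0.1],[0.005,-0.001,0.017,0.3,0.2,0.1],[0.005,-0.001,0.017,0.3,0.2,0.1]]
[[0.01,-0.0,0.01,0.0,0.0,0.0],[0.01,-0.0,0.01,0.0,0.0,0.0],[0.01,-0.0,0.01,0.0,0.0,0.0],[0.01,-0.0,0.01,0.0,0.0,0.0]]
```

Emit:
play_rows(series=[[0.006,-0.001,0.017,0.3,0.2,0.1],[0.005,-0.001,0.017,0.3,0.2,0.1],[0.005,-0.001,0.017,0.3,0.2,0.1],[0.005,-0.001,0.017,0.3,0.2,0.1],[0.01,0,0.01,0,0,0],[0.01,0,0.01,0,0,0],[0.01,0,0.01,0,0,0],[0.008,0,0.008,0,0,0]])

```text
t: 7.4
tool_pos: [0.3796, -0.2417, 0.0493]
tcp_rot: [-3.14, 0.755, 1.559]
ft_force: [0.6, -0.6, -0.7]
grip_width: 0.0456
```

Emit:
play_rows(series=[[0.001,0,0.001,0,0,0],[0.001,0,0.001,0,0,0]])

```text
t: 7.6
tool_pos: [0.3802, -0.2424, 0.0464]
tcp_rot: [-3.138, 0.753, 1.558]
ft_force: [-0.2, 0.7, -0.9]
grip_width: 0.0459
```

Emit:
play_rows(series=[[0.003,0,0.003,0,-1.8,0],[0.003,0,0.002,0,0,0],[0.002,0,0.001,0,0,0],[0.001,0,0.001,0,0,0]])

```text
t: 8.0
tool_pos: [0.3868, -0.2384, 0.043]
tcp_rot: [-3.131, 0.776, 1.555]
ft_force: [0.4, 0.2, -0.5]
grip_width: 0.0459
```

Emit:
play_rows(series=[[0.001,0,0.001,0,0,0],[0.001,0,0.001,0,0,0]])

```text
t: 8.2
tool_pos: [0.3874, -0.2381, 0.041]
tcp_rot: [-3.13, 0.775, 1.555]
ft_force: [0.1, 1.0, -0.8]
grip_width: 0.0462
```

Emit:
play_rows(series=[[0.003,0,0.003,0,-0.5,0],[0.003,0,0.003,0,0,0]])

```text
t: 8.4
tool_pos: [0.3908, -0.2366, 0.036]
tcp_rot: [-3.125, 0.78, 1.554]
ft_force: [0.1, -0.1, -0.5]
grip_width: 0.0457
```

Emit:
play_rows(series=[[0.002,0,0.002,0,0,0],[0,0,0,0,0,0]])

```text
t: 8.6
tool_pos: [0.3906, -0.2366, 0.0351]
tcp_rot: [-3.12, 0.784, 1.555]
ft_force: [0.3, 0.4, -0.7]
grip_width: 0.0458
```

Emit:
play_rows(series=[[0.003,0,0.003,0,0,0],[0.002,0,0.002,0,0,0]])

```text
t: 8.8
tool_pos: [0.3901, -0.2367, 0.0343]
tcp_rot: [-3.112, 0.793, 1.553]
ft_force: [-5.7, 9.5, 28.3]
grip_width: 0.0456
```

```bash
python3 - <<'E'
from h import *
show()
b=cam('top')
cv2.imwrite('pics/p4.png',cv2.resize(b['frame'][170:300,150:330,::-1],(720,520),interpolation=cv2.INTER_CUBIC))
E
```

```text
8.8 [ 0.3901 -0.2367  0.0343] [-178.3   45.5   89. ] [-5.7  9.5 28.3] 0.0456 [-0.44  0.62  2.03 -1.42  0.73  0.82]
```

Contact was made with 28 N at the predicted height. Next I release and back away along the tool axis.

Emit:
play_rows(series=[[-0.001,0,-0.001,0,0,0],[0,0,0,0,0,0],[0,0,0,0,0,0],[0,0,0,0,0,0],[0,0,0,0,0,0]], grip=0.7)

```text
t: 9.35
tool_pos: [0.3906, -0.2366, 0.0355]
tcp_rot: [-3.112, 0.794, 1.553]
ft_force: [-0.6, 0.4, -0.1]
grip_width: 0.075
```

Emit:
play_rows(series=[[0,0,-0.02,0,0,0],[0,0,-0.03,0,0,0],[0,0,-0.04,0,0,0],[-0.01,0,-0.04,0,4,0],[-0.02,0,-0.03,0,8,0],[-0.02,0,-0.03,0,8,0],[0,0,0,0,8,0],[0,0,0,0,8,0]])

```text
t: 10.15
tool_pos: [0.3979, -0.1422, 0.1939]
tcp_rot: [-3.113, 0.205, 1.538]
ft_force: [-1.0, 0.2, -0.3]
grip_width: 0.0748
```

```bash
python3 - <<'E'
from h import *
show()
b=cam('top');c=cam('side')
h=cv2.resize(b['frame'][170:300,150:350,::-1],(600,390),interpolation=cv2.INTER_CUBIC)
k=cv2.resize(c['frame'][:,:,::-1],(280,210),interpolation=cv2.INTER_AREA);k=cv2.copyMakeBorder(k,0,0,0,320,cv2.BORDER_CONSTANT)
cv2.imwrite('pics/p4.png',np.vstack([h,k]))
E
```

```text
10.15 [ 0.3979 -0.1422  0.1939] [-178.4   11.7   88.1] [-1.   0.2 -0.3] 0.0748 [-0.51  0.2   1.72 -0.21  1.16 -0.39]
```

View pics/p4.png

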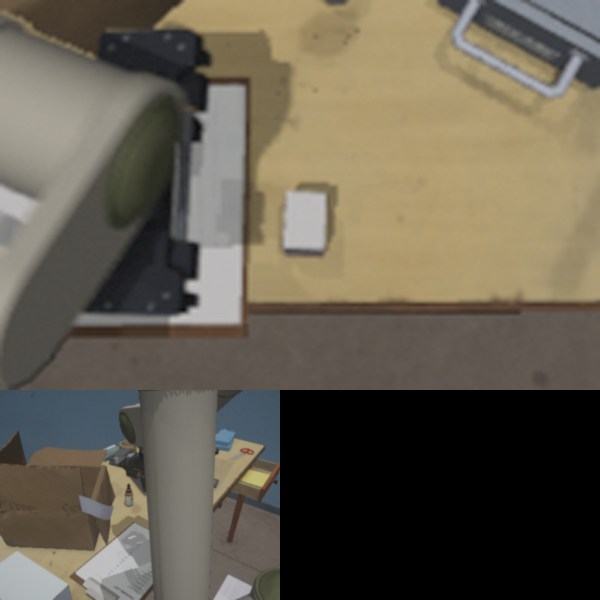

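The pack stands upright on the table, its top face centred at about (304,219) in the crop. The handle bar runs from (456,38) to (552,92). Next comes the drawer.

```bash
python3 - <<'E'
from h import *
a=cam('top')
C=lambda u,v,z:at(a,u/3+150,v/3+170,z).round(4)
print('pack',C(304.5,219,.075),[C(*p,.075) for p in((285,191),(326,193),(326,248),(283,247))])
l,r=C(458,37,.078),C(553,92,.078);print('handle',l,r,(l+r)/2,np.degrees(np.arctan2(*(l-r)[[1,0]])),np.linalg.norm(l-r))
plan([((.45,-.32,.2),60,0,7),((.516,-.397,.16),60,0,3),((.516,-.397,.06),60,0,5)])
E
```

```text
pack [ 0.3895 -0.227   0.075 ] [array([ 0.4122, -0.2113,  0.075 ]), array([ 0.4104, -0.2445,  0.075 ]), array([ 0.3662, -0.2441,  0.075 ]), array([ 0.3672, -0.2097,  0.075 ])]
handle [ 0.5387 -0.3547  0.078 ] [ 0.4919 -0.4312  0.078 ] [ 0.5153  -0.39295  0.078  ] 58.54317664244478 0.08967993086527218
[[-0.024,0.009,0.004,0.2,1.8,3.9],[-0.024,0.01,0.003,0.2,1.8,3.9],[-0.023,0.012,0.002,0.2,1.8,3.9],[-0.022,0.014,0.002,0.2,1.8,3.9],[-0.022,0.015,0.001,0.2,1.8,3.9],[-0.02,0.016,0.0,0.2,1.8,3.9],[-0.019,0.018,-0.0,0.2,1.8,3.9]]
[[-0.011,0.032,0.013,0.0,0.0,0.0],[-0.011,0.032,0.013,0.0,0.0,0.0],[-0.011,0.032,0.013,0.0,0.0,0.0]]
[[0.0,-0.0,0.02,0.0,0.0,0.0],[0.0,-0.0,0.02,0.0,0.0,0.0],[0.0,-0.0,0.02,0.0,0.0,0.0],[0.0,-0.0,0.02,0.0,0.0,0.0],[0.0,-0.0,0.02,0.0,0.0,0.0]]
```

Emit:
play_rows(series=[[-0.024,0.009,0.004,0.2,1.8,3.9],[-0.024,0.01,0.003,0.2,1.8,3.9],[-0.023,0.012,0.002,0.2,1.8,3.9],[-0.022,0.014,0.002,0.2,1.8,3.9],[-0.022,0.015,0.001,0.2,1.8,3.9],[-0.02,0.016,0,0.2,1.8,3.9],[-0.019,0.018,0,0.2,1.8,3.9]], grip=-0.38)

```text
t: 11.0
tool_pos: [0.4475, -0.3163, 0.1916]
tcp_rot: [-3.117, 0.015, 1.037]
ft_force: [0.2, -0.1, 0.5]
grip_width: 0.0272
```

Emit:
play_rows(series=[[-0.011,0.032,0.013,0,0,0],[-0.011,0.032,0.013,0,0,0],[-0.011,0.03,0.01,0,0,0],[0,0,0,0,0,0]])

```text
t: 11.4
tool_pos: [0.5114, -0.3943, 0.1453]
tcp_rot: [-3.104, 0.03, 1.029]
ft_force: [-0.7, 0.9, -0.9]
grip_width: 0.0274
```

```bash
python3 - <<'E'
from h import *
show()
plan([((.516,-.395,.15),60,0,2),((.516,-.395,.06),60,0,5)])
b=cam('top');c=cam('side')
h=b['frame'][130:290,230:400,::-1];k=c['frame'][100:260,220:390,::-1]
cv2.imwrite('pics/p5.png',cv2.resize(np.hstack([h,k]),(748,352),interpolation=cv2.INTER_CUBIC))
E
```

```text
11.4 [ 0.5114 -0.3943  0.1453] [-177.8    1.7   59. ] [-0.7  0.9 -0.9] 0.0274 [-0.82  0.64  1.13 -0.04  1.41 -0.28]
[[0.001,0.002,-0.002,-1.1,0.8,-0.5],[0.001,0.002,-0.002,-1.1,0.8,-0.5]]
[[0.0,-0.0,0.018,0.0,0.0,0.0],[0.0,-0.0,0.018,0.0,0.0,0.0],[0.0,-0.0,0.018,0.0,0.0,0.0],[0.0,-0.0,0.018,0.0,0.0,0.0],[0.0,-0.0,0.018,0.0,0.0,0.0]]
```

View pics/p5.png

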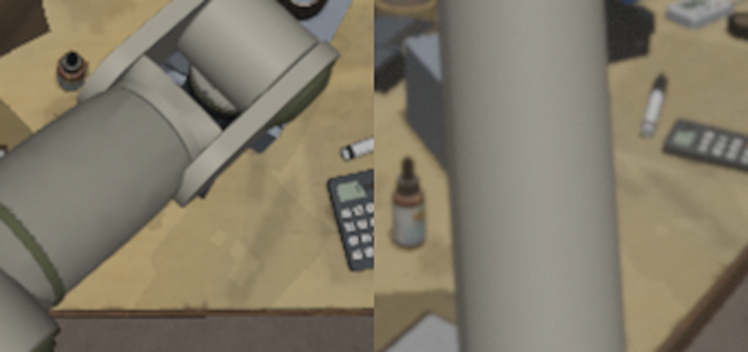

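Both views are blocked by the arm, so I'll go down watching the force.

Emit:
play_rows(series=[[0.001,0.003,0,-1.1,0.8,0],[0,0.002,0.015,-1,0.8,0],[0,0,0.018,0,0,0],[0,0,0.015,0,0,0],[0,0,0.01,0,0,0]])

```text
t: 12.0
tool_pos: [0.5151, -0.3895, 0.0923]
tcp_rot: [3.133, 0.004, 1.032]
ft_force: [0.2, 0.4, 0.4]
grip_width: 0.0275
```

Emit:
play_rows(series=[[0,0,0.008,0,0,0],[0,0,0.006,0,0,0]])

```text
t: 12.2
tool_pos: [0.515, -0.3886, 0.0783]
tcp_rot: [3.132, 0.005, 1.032]
ft_force: [-0.1, 0.4, 1.1]
grip_width: 0.0273
```

Emit:
play_rows(series=[[-0.002,0.002,0.01,0,0,0.5],[-0.001,0,0.009,0,0,0.4],[0,0,0.002,0,0,0]])

```text
t: 12.5
tool_pos: [0.5154, -0.3926, 0.0561]
tcp_rot: [3.131, 0.005, 1.015]
ft_force: [-1.3, -0.2, 0.6]
grip_width: 0.0273
```

Emit:
play_rows(series=[[0,0,0,0,0,0],[0,0,0,0,0,0],[0,0,0,0,0,0],[0,0,0,0,0,0]], grip=-1, newtons=30)

```text
t: 12.9
tool_pos: [0.5142, -0.392, 0.0559]
tcp_rot: [3.135, 0.005, 1.015]
ft_force: [2.2, -1.0, -2.6]
grip_width: 0.0077
```

```bash
python3 - <<'E'
from h import *
show()
E
```

```text
12.9 [ 0.5142 -0.392   0.0559] [179.6   0.3  58.2] [ 2.2 -1.  -2.6] 0.0077 [-0.83  0.71  1.26 -0.    1.16 -0.28]
```

Emit:
play_rows(series=[[0,-0.01,0,0,0,0],[0,-0.015,0,0,0,0],[0,-0.018,0,0,0,0],[0,-0.018,0,0,0,0],[0,-0.018,0,0,0,0]])

```text
t: 13.4
tool_pos: [0.4481, -0.3538, 0.0558]
tcp_rot: [3.123, 0.011, 1.017]
ft_force: [0.1, -4.0, -3.9]
grip_width: 0.0077
```

```bash
python3 - <<'E'
from h import *
show()
E
```

```text
13.4 [ 0.4481 -0.3538  0.0558] [178.9   0.6  58.2] [ 0.1 -4.  -3.9] 0.0077 [-0.87  0.6   1.5  -0.01  1.02 -0.32]
```

Emit:
play_rows(series=[[-0.001,-0.018,0,0,0,0.5],[-0.001,-0.016,0,0,0,0.5],[0,-0.012,0,0,0,0],[0,-0.008,0,0,0,0],[0,-0.006,0,0,0,0]])

```text
t: 13.9
tool_pos: [0.4019, -0.3274, 0.0561]
tcp_rot: [3.096, 0.012, 0.997]
ft_force: [52.2, -16.3, -43.1]
grip_width: 0.008
```

```bash
python3 - <<'E'
from h import *
show()
E
```

```text
13.9 [ 0.4019 -0.3274  0.0561] [177.4   0.7  57.1] [ 52.2 -16.3 -43.1] 0.008 [-0.91  0.52  1.67  0.    0.9  -0.34]
```

Emit:
play_rows(series=[[0,0.002,0,0,0,0],[0,0.001,0,0,0,0],[0,0,0,0,0,0],[0,0,0,0,0,0]], grip=-0.4)

```text
t: 14.3
tool_pos: [0.4061, -0.3299, 0.057]
tcp_rot: [3.092, 0.012, 0.997]
ft_force: [0.0, -0.1, 0.3]
grip_width: 0.0264
```

Emit:
play_rows(series=[[0,0,-0.01,0,0,0],[0,0,-0.03,0,0,0],[0,0,-0.04,0,0,0],[0,0,-0.04,0,0,0],[0.02,0,-0.03,0,0,0],[0.04,0,-0.01,0,0,0],[0.05,0,0,0,0,0],[0.05,0,0,0,0,0]])

```text
t: 15.1
tool_pos: [0.4863, -0.1894, 0.2284]
tcp_rot: [3.087, 0.013, 0.986]
ft_force: [-0.2, -1.3, 0.1]
grip_width: 0.0264
```

Emit:
play_rows(series=[[0.04,-0.02,0,0,0,0],[0.04,-0.02,0,0,0,0],[0.02,-0.01,0,0,0,0]])

```text
t: 15.4
tool_pos: [0.501, -0.0719, 0.2271]
tcp_rot: [3.084, 0.012, 0.988]
ft_force: [-0.0, -0.3, -0.5]
grip_width: 0.0262
```

```bash
python3 - <<'E'
from h import *
show()
b=cam('top')
cv2.imwrite('pics/p6.png',cv2.resize(b['frame'][130:280,220:400,::-1],(720,600),interpolation=cv2.INTER_CUBIC))
E
```

```text
15.4 [ 0.501  -0.0719  0.2271] [176.7   0.7  56.6] [-0.  -0.3 -0.5] 0.0262 [-0.36  0.29  1.47 -0.02  1.33  0.22]
```

View pics/p6.png

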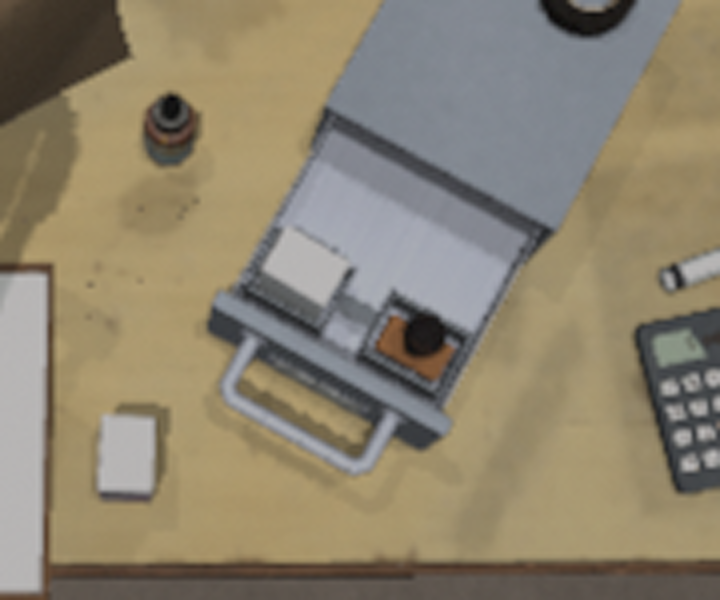

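The drawer is fully out. The filed pack is in the left pocket, its top centred at about (307,267) in the crop, and the stamp is in the right pocket at about (418,345). The other pack still stands at (127,453), and the dropper is upright.

```bash
python3 - <<'E'
from h import *
a=cam('top')
C=lambda u,v,z:at(a,u/4+220,v/4+130,z).round(4)
P=[C(*p,.085) for p in((292,227),(353,266),(323,307),(262,268))]
print('filed',np.mean(P,0),P, 'sides',[np.linalg.norm(P[i]-P[i-1]).round(4) for i in range(4)])
l,r=C(216,302,.1),C(446,424,.1);m=(l+r)/2;print('panel',l,r,m,np.linalg.norm(l-r),np.degrees(np.arctan2(*(l-r)[[1,0]])))
ex=np.array([np.cos(np.radians(-30)),np.sin(np.radians(-30)),0]);ey=np.array([-ex[1],ex[0],0])
print('pocketL by panel',m+ex*.048+ey*.042,'R',m+ex*.048-ey*.042)
h=np.array([.4051,-.3292,0]);print('handle-based x along ex:',h@ex+.094,'panel-based',(m+ex*.048)@ex,'filed',np.mean(P,0)@ex)
# right pocket rim (z .042) outer corners
print('packstand',C(127,441,.075), 'stampfoot',C(415,347,.025))
E
```

```text
filed [ 0.5009  -0.33865  0.085  ] [array([ 0.526 , -0.3298,  0.085 ]), array([ 0.5013, -0.3665,  0.085 ]), array([ 0.4759, -0.3475,  0.085 ]), array([ 0.5004, -0.3108,  0.085 ])] sides [np.float64(0.0319), np.float64(0.0442), np.float64(0.0317), np.float64(0.0441)]
panel [ 0.4766 -0.2817  0.1   ] [ 0.4023 -0.4168  0.1   ] [ 0.43945 -0.34925  0.1    ] 0.15418333243252982 61.19083430179428
pocketL by panel [ 0.50201922 -0.33687693  0.1       ] R [ 0.46001922 -0.40962307  0.1       ]
handle-based x along ex: 0.6094268910730761 panel-based 0.6031998636930715 filed 0.6031171247556253
packstand [ 0.3961 -0.2276  0.075 ] stampfoot [ 0.4606 -0.4117  0.025 ]
```

```bash
python3 - <<'E'
from h import *
plan([((.501,-.338,.16),-30,0,12)])
E
```

```text
[[-0.018,0.012,0.007,0.3,-0.2,7.2],[-0.017,0.014,0.006,0.3,-0.2,7.2],[-0.015,0.016,0.006,0.3,-0.2,7.2],[-0.013,0.018,0.006,0.3,-0.2,7.2],[-0.01,0.019,0.006,0.3,-0.2,7.2],[-0.008,0.021,0.006,0.3,-0.2,7.2],[-0.005,0.021,0.006,0.3,-0.2,7.2],[-0.002,0.022,0.006,0.3,-0.2,7.2],[0.0,0.022,0.006,0.3,-0.2,7.2],[0.003,0.022,0.006,0.3,-0.2,7.2],[0.006,0.021,0.006,0.3,-0.2,7.2],[0.009,0.02,0.006,0.3,-0.2,7.2]]
```

Emit:
play_rows(series=[[-0.018,0.012,0.007,0.3,-0.2,7.2],[-0.017,0.014,0.006,0.3,-0.2,7.2],[-0.015,0.016,0.006,0.3,-0.2,7.2],[-0.013,0.018,0.006,0.3,-0.2,7.2],[-0.01,0.019,0.006,0.3,-0.2,7.2],[-0.008,0.021,0.006,0.3,-0.2,7.2],[-0.005,0.021,0.006,0.3,-0.2,7.2],[-0.002,0.022,0.006,0.3,-0.2,7.2]], grip=0.45)

```text
t: 16.3
tool_pos: [0.4956, -0.2609, 0.1891]
tcp_rot: [3.12, -0.003, -0.056]
ft_force: [0.3, 0.1, 0.2]
grip_width: 0.0639
```

Emit:
play_rows(series=[[0,0.022,0.006,0.3,-0.2,7.2],[0.003,0.022,0.006,0.3,-0.2,7.2],[0.006,0.021,0.006,0.3,-0.2,7.2],[0.009,0.02,0.006,0.3,-0.2,7.2],[0,0,0,0,0,0]])

```text
t: 16.8
tool_pos: [0.4865, -0.361, 0.167]
tcp_rot: [3.14, 0.005, -0.591]
ft_force: [0.4, -1.1, 0.8]
grip_width: 0.0641
```

```bash
python3 - <<'E'
from h import *
show()
plan([((.501,-.338,.12),-30,0,3),((.501,-.338,.05),-30,0,4)])
E
```

```text
16.8 [ 0.4865 -0.361   0.167 ] [179.9   0.3 -33.9] [ 0.4 -1.1  0.8] 0.0641 [-0.83  0.54  1.25 -0.    1.36  1.33]
[[-0.0,-0.009,0.016,0.0,0.1,-1.3],[0.0,-0.009,0.016,0.0,0.1,-1.3],[0.0,-0.009,0.016,0.0,0.1,-1.3]]
[[0.0,-0.0,0.018,0.0,0.0,0.0],[0.0,-0.0,0.018,0.0,0.0,0.0],[0.0,-0.0,0.017,0.0,0.0,0.0],[0.0,-0.0,0.018,0.0,0.0,0.0]]
```

Emit:
play_rows(series=[[0,-0.009,0.01,0,0.1,-1.3],[0,-0.009,0.015,0,0.1,-1.3],[0,-0.009,0.015,0,0.1,-1.3],[0,0,0.004,0,0,0]])

```text
t: 17.2
tool_pos: [0.5004, -0.3362, 0.1223]
tcp_rot: [3.14, -0.002, -0.511]
ft_force: [0.4, -0.3, -0.3]
grip_width: 0.0638
```

```bash
python3 - <<'E'
from h import *
show()
plan([((.501,-.338,.05),-30,0,5)])
E
```

```text
17.2 [ 0.5004 -0.3362  0.1223] [ 1.799e+02 -1.000e-01 -2.930e+01] [ 0.4 -0.3 -0.3] 0.0638 [-0.79  0.57  1.32 -0.    1.25  1.29]
[[0.0,0.0,0.014,0.0,-0.0,0.1],[0.0,0.0,0.014,0.0,-0.0,0.1],[0.0,0.0,0.014,0.0,-0.0,0.1],[0.0,0.0,0.014,0.0,-0.0,0.1],[0.0,0.0,0.014,0.0,-0.0,0.1]]
```

Emit:
play_rows(series=[[0,0,0.015,0,0,0.1],[0,0,0.016,0,0,0.2],[0,0.001,0.015,0,0,0.2],[0,0,0.013,0,0,0.2],[0,0.001,0.01,0,0,0],[0,0,0.001,0,0,0]])

```text
t: 17.8
tool_pos: [0.5001, -0.3351, 0.0523]
tcp_rot: [3.139, -0.004, -0.511]
ft_force: [0.0, -0.6, 0.0]
grip_width: 0.0639
```

Emit:
play_rows(series=[[0,0,0,0,0,0],[0,0,0,0,0,0],[0,0,0,0,0,0],[0,0,0,0,0,0],[0,0,0,0,0,0]], grip=-1, newtons=25)

```text
t: 18.3
tool_pos: [0.5008, -0.3355, 0.0546]
tcp_rot: [3.138, -0.007, -0.509]
ft_force: [0.3, 0.0, -0.6]
grip_width: 0.0458
```

```bash
python3 - <<'E'
from h import *
show()
plan([((.501,-.338,.17),-30,0,4),((.40,-.12,.17),-10,0,8),((.37,-.06,.17),0,0,4)])
E
```

```text
18.3 [ 0.5008 -0.3355  0.0546] [179.8  -0.4 -29.2] [ 0.3  0.  -0.6] 0.0458 [-0.79  0.65  1.4  -0.    1.08  1.29]
[[0.001,0.001,-0.029,0.0,-0.1,0.2],[0.001,0.001,-0.029,0.0,-0.1,0.2],[0.0,0.001,-0.029,0.0,-0.1,0.2],[0.0,0.001,-0.029,0.0,-0.1,0.2]]
[[-0.025,-0.017,-0.0,-0.0,0.0,-2.5],[-0.024,-0.018,-0.0,0.0,0.0,-2.5],[-0.023,-0.019,-0.0,-0.0,0.0,-2.5],[-0.022,-0.02,-0.0,0.0,0.0,-2.5],[-0.021,-0.021,-0.0,0.0,0.0,-2.5],[-0.02,-0.022,-0.0,-0.0,0.0,-2.5],[-0.019,-0.023,-0.0,-0.0,0.0,-2.5],[-0.018,-0.024,-0.0,-0.0,0.0,-2.5]]
[[-0.01,-0.013,-0.0,0.0,0.0,-2.5],[-0.009,-0.014,-0.0,-0.0,0.0,-2.5],[-0.009,-0.014,-0.0,0.0,0.0,-2.5],[-0.008,-0.015,-0.0,0.0,0.0,-2.5]]
```

Emit:
play_rows(series=[[0,0,-0.015,0,0,0],[0,0,-0.025,0,0,0],[0,0,-0.03,0,0,0],[0,0,-0.03,0,0,0],[0,0,-0.02,0,0,0]])

```text
t: 18.8
tool_pos: [0.4991, -0.3337, 0.1759]
tcp_rot: [3.14, -0.0, -0.509]
ft_force: [0.0, -0.5, -1.3]
grip_width: 0.0459
```

Emit:
play_rows(series=[[-0.025,-0.017,0,0,0,-2.5],[-0.024,-0.018,0,0,0,-2.5],[-0.023,-0.019,0,0,0,-2.5],[-0.022,-0.02,0,0,0,-2.5],[-0.021,-0.021,0,0,0,-2.5],[-0.02,-0.022,0,0,0,-2.5],[-0.019,-0.023,0,0,0,-2.5],[-0.018,-0.024,0,0,0,-2.5]])

```text
t: 19.6
tool_pos: [0.3908, -0.1151, 0.178]
tcp_rot: [3.134, -0.009, -0.15]
ft_force: [0.3, 1.0, -0.5]
grip_width: 0.0459
```

Emit:
play_rows(series=[[-0.01,-0.013,0,0,0,-2.5],[-0.009,-0.014,0,0,0,-2.5],[-0.009,-0.014,0,0,0,-2.5],[0,0,0,0,0,0]])

```text
t: 20.0
tool_pos: [0.3648, -0.0673, 0.178]
tcp_rot: [3.133, -0.008, -0.007]
ft_force: [-0.8, 0.1, -0.5]
grip_width: 0.0459
```

```bash
python3 - <<'E'
from h import *
show()
p=pose()[0]
plan([((*p[:2],.055),0,0,6)])
E
```

```text
20.0 [ 0.3648 -0.0673  0.178 ] [179.5  -0.5  -0.4] [-0.8  0.1 -0.5] 0.0459 [-0.5   0.13  1.85 -0.    1.15  1.08]
[[-0.0,-0.0,0.02,0.1,-0.1,-0.1],[-0.0,-0.0,0.02,0.1,-0.1,-0.1],[-0.0,-0.0,0.02,0.1,-0.1,-0.1],[-0.0,-0.0,0.02,0.1,-0.1,-0.1],[-0.0,-0.0,0.02,0.1,-0.1,-0.1],[-0.0,-0.0,0.02,0.1,-0.1,-0.1]]
```

Emit:
play_rows(series=[[0,0,0.02,0.1,0,0],[0,0,0.022,0.1,0,0],[0,0,0.022,0.1,-0.1,0],[0,0,0.022,0.1,-0.1,0],[0,0,0.022,0.1,-0.1,0],[0,0,0.014,0,0,0]])

```text
t: 20.6
tool_pos: [0.3716, -0.0728, 0.054]
tcp_rot: [3.135, -0.014, -0.009]
ft_force: [0.1, -0.5, -0.5]
grip_width: 0.0457
```

Emit:
play_rows(series=[[0,0,0.004,0,0,0],[0,0,0.003,0,0,0]])

```text
t: 20.8
tool_pos: [0.3728, -0.074, 0.046]
tcp_rot: [3.135, -0.013, -0.011]
ft_force: [-5.9, 8.0, 37.9]
grip_width: 0.046
```

Contact on the clipboard. I release and lift, then take the standing pack at about (0.39,−0.227) with jaws along world x.

Emit:
play_rows(series=[[0,0,-0.001,0,0,0],[0,0,0,0,0,0],[0,0,0,0,0,0],[0,0,0,0,0,0],[0,0,0,0,0,0]], grip=0.7)

```text
t: 21.3
tool_pos: [0.3748, -0.0755, 0.0487]
tcp_rot: [3.133, -0.018, -0.012]
ft_force: [-0.2, -0.4, -0.9]
grip_width: 0.0751
```

Emit:
play_rows(series=[[0,0,-0.015,0,0,0],[0,0,-0.025,0,0,0],[0,0,-0.03,0,0,0],[0,0,-0.03,0,0,0],[0,0,-0.02,0,0,0]])

```text
t: 21.8
tool_pos: [0.3712, -0.0736, 0.1713]
tcp_rot: [3.136, -0.012, -0.012]
ft_force: [0.8, -0.4, 0.2]
grip_width: 0.075
```

```bash
python3 - <<'E'
from h import *
show()
plan([((.39,-.227,.15),-90,0,12)])
a=cam('top')
cv2.imwrite('pics/p7.png',cv2.resize(a['frame'][150:290,110:330,::-1],(660,420),interpolation=cv2.INTER_CUBIC))
E
```

```text
21.8 [ 0.3712 -0.0736  0.1713] [179.7  -0.7  -0.7] [ 0.8 -0.4  0.2] 0.075 [-0.51  0.15  1.85  0.    1.13  1.07]
[[0.002,0.013,0.002,-0.0,-0.1,7.4],[0.003,0.012,0.002,-0.0,-0.1,7.4],[0.005,0.012,0.002,-0.0,-0.1,7.4],[0.006,0.011,0.002,-0.0,-0.1,7.4],[0.008,0.01,0.002,-0.0,-0.1,7.4],[0.009,0.009,0.002,-0.0,-0.1,7.4],[0.01,0.008,0.002,-0.0,-0.1,7.4],[0.011,0.006,0.002,-0.0,-0.1,7.4],[0.012,0.005,0.002,-0.0,-0.1,7.4],[0.012,0.003,0.002,-0.0,-0.1,7.4],[0.013,0.002,0.002,-0.0,-0.1,7.4],[0.013,0.0,0.002,-0.0,-0.1,7.4]]
```

View pics/p7.png

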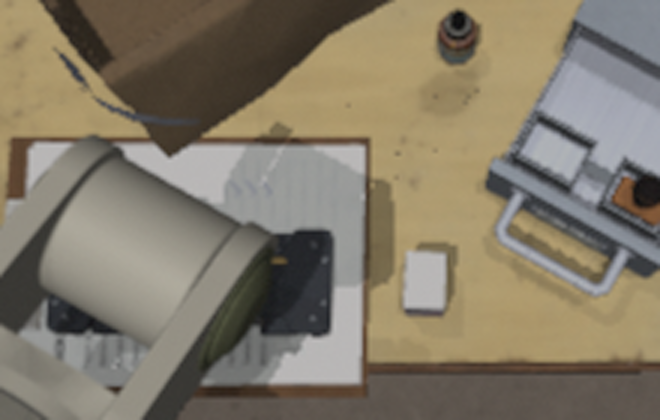

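The standing pack's top is centred at about (425,281) in the crop. The empty left pocket's rim is centred at about (559,152).

```bash
python3 - <<'E'
from h import *
a=cam('top')
C=lambda u,v,z:at(a,u/3+110,v/3+150,z).round(4)
print(C(425,281,.075),'rim',C(559,152,.042))
cv2.imwrite('pics/z.png',cv2.resize(a['frame'][180:225,265:340,::-1],(750,450),interpolation=cv2.INTER_CUBIC))
E
```

```text
[ 0.3879 -0.2274  0.075 ] rim [ 0.4995 -0.3411  0.042 ]
```

Emit:
play_rows(series=[[0.002,0.013,0.002,0,0,7.4],[0.003,0.012,0.002,0,0,7.4],[0.005,0.012,0.002,0,0,7.4],[0.006,0.011,0.002,0,0,7.4],[0.008,0.01,0.002,0,0,7.4],[0.009,0.009,0.002,0,0,7.4],[0.01,0.008,0.002,0,0,7.4],[0.011,0.006,0.002,0,0,7.4]])

```text
t: 22.7
tool_pos: [0.3808, -0.1761, 0.1482]
tcp_rot: [-3.136, -0.004, -1.083]
ft_force: [-0.5, 0.5, 0.7]
grip_width: 0.0752
```

Emit:
play_rows(series=[[0.012,0.005,0.002,0,0,7.4],[0.012,0.003,0.002,0,0,7.4],[0.013,0.002,0.002,0,0,7.4],[0.01,0,0,0,0,4],[0,0,0,0,0,0]])

```text
t: 23.2
tool_pos: [0.3832, -0.2259, 0.1355]
tcp_rot: [3.141, 0.006, -1.564]
ft_force: [0.5, 0.5, 0.2]
grip_width: 0.0749
```

View pics/z.png

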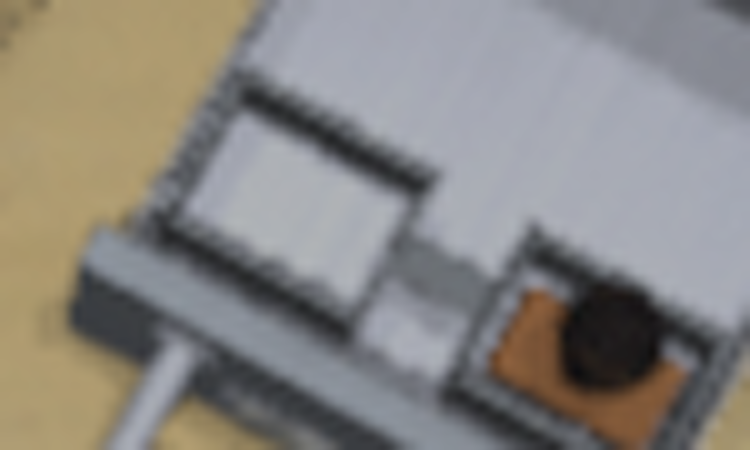

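```bash
python3 - <<'E'
from h import *
show()
plan([((.389,-.227,.12),-91,0,2),((.389,-.227,.045),-91,0,5)])
E
```

```text
23.2 [ 0.3832 -0.2259  0.1355] [180.    0.3 -89.6] [0.5 0.5 0.2] 0.0749 [-0.8   0.32  1.74  0.    1.09  2.33]
[[0.001,-0.003,0.008,0.0,0.2,0.7],[0.001,-0.003,0.008,0.0,0.2,0.7]]
[[0.0,-0.0,0.015,0.0,0.0,0.0],[0.0,-0.0,0.015,0.0,0.0,0.0],[0.0,-0.0,0.015,0.0,0.0,0.0],[0.0,-0.0,0.015,0.0,0.0,0.0],[0.0,-0.0,0.015,0.0,0.0,0.0]]
```

The zoom shows the empty left pocket's rim: back corners at about (242,75) and (437,175), front corners at about (155,220) and (352,335). The stamp stands in the right pocket.

Emit:
play_rows(series=[[0.001,-0.004,0.006,0,0.2,0.7],[0.001,-0.003,0.01,0,0,0.5],[0,0,0.015,0,0,0],[0,0,0.018,0,0,0],[0,0,0.018,0,0,0],[0,0,0.015,0,0,0],[0,0,0.01,0,0,0]])

```text
t: 23.9
tool_pos: [0.3906, -0.2237, 0.0353]
tcp_rot: [3.139, 0.004, -1.576]
ft_force: [0.3, -0.5, -0.5]
grip_width: 0.0752
```

Emit:
play_rows(series=[[0,0,0,0,0,0],[0,0,0,0,0,0],[0,0,0,0,0,0],[0,0,0,0,0,0],[0,0,0,0,0,0]], grip=-1, newtons=25)

```text
t: 24.4
tool_pos: [0.3905, -0.2219, 0.034]
tcp_rot: [3.138, 0.006, -1.573]
ft_force: [0.1, -0.4, -1.2]
grip_width: 0.0462
```

```bash
python3 - <<'E'
from h import *
show()
a=cam('top')
C=lambda u,v,z:at(a,u/10+265,v/10+180,z)[:2]
P=[C(*p,.042) for p in((242,75),(437,175),(352,335),(155,220))]
print(np.round(P,4),np.mean(P,0).round(4))
ex=np.array([np.cos(np.radians(-30)),np.sin(np.radians(-30))])
print('from back edge',(P[0]+P[1])/2-ex*.0225)
p=pose()[0]
plan([((*p[:2],.18),-90,0,5),((.50,-.338,.18),-30,0,8)])
E
```

```text
24.4 [ 0.3905 -0.2219  0.034 ] [179.8   0.3 -90.1] [ 0.1 -0.4 -1.2] 0.0462 [-0.78  0.5   1.85  0.    0.81  2.36]
[[ 0.5339 -0.3238]
 [ 0.5075 -0.3728]
 [ 0.4665 -0.35  ]
 [ 0.4963 -0.3008]] [ 0.5011 -0.3368]
from back edge [ 0.50122408 -0.33700986]
[[-0.0,0.0,-0.029,0.0,0.1,-0.0],[-0.0,0.0,-0.029,0.0,0.1,-0.0],[-0.0,0.0,-0.029,0.0,0.1,-0.0],[-0.0,0.0,-0.029,0.0,0.1,-0.0],[-0.0,0.0,-0.029,0.0,0.1,-0.0]]
[[0.015,-0.014,-0.0,0.0,0.0,-7.5],[0.016,-0.012,-0.0,0.0,0.0,-7.5],[0.018,-0.009,-0.0,0.0,0.0,-7.5],[0.019,-0.007,-0.0,-0.0,0.0,-7.5],[0.019,-0.005,-0.0,0.0,0.0,-7.5],[0.02,-0.002,-0.0,-0.0,0.0,-7.5],[0.02,0.001,0.0,0.0,0.0,-7.5],[0.02,0.003,0.0,-0.0,0.0,-7.5]]
```

Emit:
play_rows(series=[[0,0,0,0,0,0],[0,0,0,0,0,0],[0,0,0,0,0,0],[0.003,0,-0.007,0,0,0],[0.002,0,-0.003,0,0,0]], grip=0.5)

```text
t: 24.95
tool_pos: [0.3906, -0.2273, 0.0451]
tcp_rot: [3.138, 0.006, -1.573]
ft_force: [-0.7, -0.3, -0.2]
grip_width: 0.066
```

```bash
python3 - <<'E'
from h import *
show()
E
```

```text
24.95 [ 0.3906 -0.2273  0.0451] [179.8   0.3 -90.1] [-0.7 -0.3 -0.2] 0.066 [-0.79  0.48  1.83  0.    0.84  2.35]
```

Emit:
play_rows(series=[[0,0,0,0,0,0],[0,0,0,0,0,0],[0,0,0,0,0,0],[0,0,0,0,0,0],[0,0,0,0,0,0]], grip=-1, newtons=25)

```text
t: 25.45
tool_pos: [0.3909, -0.228, 0.0458]
tcp_rot: [3.139, 0.004, -1.573]
ft_force: [0.3, 0.0, 1.8]
grip_width: 0.0459
```

Emit:
play_rows(series=[[0,0,-0.02,0,0,0],[0,0,-0.03,0,0,0],[0,0,-0.03,0,0,0],[0,0,-0.03,0,0,0],[0,0,-0.025,0,0,0],[0,0,0,0,0,0]])

```text
t: 26.05
tool_pos: [0.3903, -0.2276, 0.1842]
tcp_rot: [3.135, 0.009, -1.573]
ft_force: [-0.1, -0.6, -1.3]
grip_width: 0.0457
```

Emit:
play_rows(series=[[0.015,-0.014,0,0,0,-7.5],[0.016,-0.012,0,0,0,-7.5],[0.018,-0.009,0,0,0,-7.5],[0.019,-0.007,0,0,0,-7.5],[0.019,-0.005,0,0,0,-7.5],[0.02,-0.002,0,0,0,-7.5],[0.02,0.001,0,0,0,-7.5],[0.018,0.003,0,0,0,-7]])

```text
t: 26.85
tool_pos: [0.5007, -0.3418, 0.1697]
tcp_rot: [-3.132, 0.026, -0.493]
ft_force: [0.3, 0.8, -0.3]
grip_width: 0.0459
```

```bash
python3 - <<'E'
from h import *
show()
plan([((.501,-.3365,.14),-30,0,4)])
E
```

```text
26.85 [ 0.5007 -0.3418  0.1697] [-179.4    1.5  -28.3] [ 0.3  0.8 -0.3] 0.0459 [-0.79  0.54  1.22  0.    1.4   1.27]
[[-0.0,-0.001,0.007,-0.1,0.4,0.4],[-0.0,-0.001,0.007,-0.1,0.4,0.4],[-0.0,-0.001,0.007,-0.1,0.4,0.4],[-0.001,-0.001,0.007,-0.1,0.4,0.4]]
```

Emit:
play_rows(series=[[0,-0.001,0.012,-0.1,0.5,0.5],[0,-0.001,0.015,-0.1,0.4,0.4],[0,-0.001,0.015,-0.1,0.4,0.4],[-0.001,-0.001,0.015,0,0.3,0.4],[0,0,0.01,0,0,0],[0,0,0.003,0,0,0],[0,0,0,0,0,0]])

```text
t: 27.55
tool_pos: [0.5011, -0.3366, 0.0871]
tcp_rot: [-3.134, 0.007, -0.52]
ft_force: [-0.8, 1.3, 9.0]
grip_width: 0.0458
```

```bash
python3 - <<'E'
from h import *
show()
plan([((.501,-.3365,.095),-30,0,1)])
E
```

```text
27.55 [ 0.5011 -0.3366  0.0871] [-179.6    0.4  -29.8] [-0.8  1.3  9. ] 0.0458 [-0.79  0.62  1.35  0.01  1.18  1.3 ]
[[-0.0,-0.0,-0.008,-0.4,0.4,0.2]]
```

Contact at rim height with 9 N, so one edge is on a wall. I'll check the moment to see which side.

```bash
python3 - <<'E'
from h import *
p,R,s=pose();print(s['torque'],s['ft_force'],'tool:',R.inv().apply(s['torque']),R.inv().apply(s['ft_force']))
a=cam('top');cv2.imwrite('pics/p8.png',cv2.resize(a['frame'][150:240,240:360,::-1],(720,540),interpolation=cv2.INTER_CUBIC))
E
```

```text
[ 0.30171574  0.18117246 -0.00630592] [-0.75478109  1.27900295  8.98598951] tool: [ 0.17173549 -0.30716134  0.00737855] [-1.35709861 -0.80275762 -8.9703631 ]
```

View pics/p8.png

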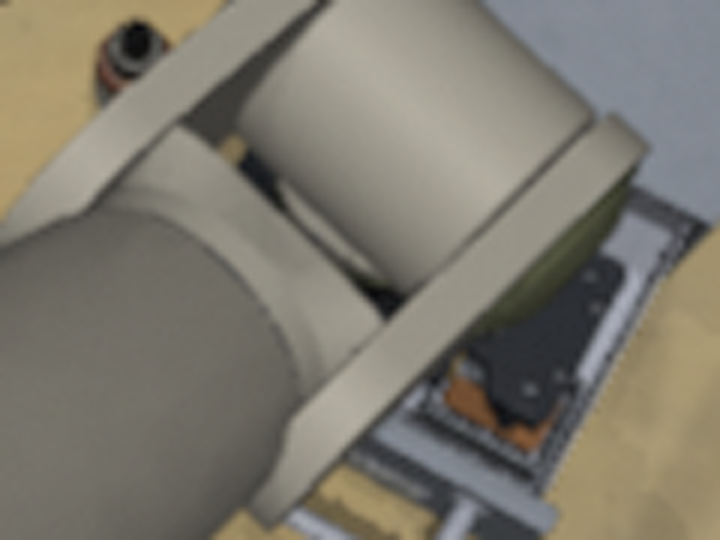

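The moment puts the contact on the front wall, with −x in tool axes. I'll lift a little, shift 3 mm in +x and try again.

Emit:
play_rows(series=[[0,0,-0.003,0,0,0],[0.003,0,0,0,0,0],[0,0,0.003,0,0,0],[0,0,0.004,0,0,0]])

```text
t: 28.0
tool_pos: [0.5041, -0.3386, 0.0832]
tcp_rot: [-3.134, 0.006, -0.52]
ft_force: [0.4, 0.8, 0.6]
grip_width: 0.046
```

```bash
python3 - <<'E'
from h import *
show()
p,R,s=pose();print('tool:',R.inv().apply(s['torque']),R.inv().apply(s['ft_force']))
E
```

```text
28.0 [ 0.5041 -0.3386  0.0832] [-179.6    0.4  -29.8] [0.4 0.8 0.6] 0.046 [-0.79  0.63  1.35  0.01  1.18  1.3 ]
tool: [ 0.01246664 -0.09832784  0.02150595] [-0.1078897  -0.89435807 -0.58433469]
```

Now below rim height with almost no force, so the pack is entering the pocket. I keep lowering.

Emit:
play_rows(series=[[0,0,0.006,0,0,0],[0,0,0.007,0,0,0],[0,0,0.007,0,0,0]])

```text
t: 28.3
tool_pos: [0.504, -0.3382, 0.0612]
tcp_rot: [-3.134, 0.007, -0.52]
ft_force: [-0.2, -0.4, -1.6]
grip_width: 0.046
```

```bash
python3 - <<'E'
from h import *
show()
p,R,s=pose();print('tool:',R.inv().apply(s['torque']),R.inv().apply(s['ft_force']))
E
```

```text
28.3 [ 0.504  -0.3382  0.0612] [-179.6    0.4  -29.8] [-0.2 -0.4 -1.6] 0.046 [-0.79  0.65  1.37  0.01  1.13  1.3 ]
tool: [ 0.06070947 -0.01494991 -0.04672566] [0.01081839 0.4955297  1.61098015]
```

Emit:
play_rows(series=[[0,0,0.004,0,0,0],[0,0,0.001,0,0,0]])

```text
t: 28.5
tool_pos: [0.5041, -0.3382, 0.0556]
tcp_rot: [-3.134, 0.007, -0.52]
ft_force: [-0.7, 1.7, 15.4]
grip_width: 0.0461
```

Emit:
play_rows(series=[[0,0,0,0,0,0],[0,0,0,0,0,0],[0,0,0,0,0,0],[0,0,0,0,0,0]], grip=0.4)

```text
t: 28.9
tool_pos: [0.5043, -0.3383, 0.0555]
tcp_rot: [-3.134, 0.006, -0.52]
ft_force: [0.2, -0.0, -0.3]
grip_width: 0.0615
```

Emit:
play_rows(series=[[0,0,-0.01,0,0,0],[0,0,-0.02,0,0,0],[0,0,-0.03,0,0,0],[0,0,-0.03,0,0,0],[0,0,-0.03,0,0,0],[0,-0.03,-0.02,0,0,0],[0,-0.045,0,0,0,0],[0,-0.045,0,0,0,0]])

```text
t: 29.7
tool_pos: [0.5637, -0.2375, 0.2072]
tcp_rot: [-3.135, 0.003, -0.529]
ft_force: [0.6, -1.1, -0.6]
grip_width: 0.0618
```

Emit:
play_rows(series=[[-0.02,-0.045,0,0,0,-5],[-0.03,-0.04,0,0,0,-5],[-0.03,-0.04,0,0,0,-5]])

```text
t: 30.0
tool_pos: [0.5472, -0.0892, 0.2099]
tcp_rot: [-3.135, -0.003, -0.259]
ft_force: [1.3, -0.4, -0.5]
grip_width: 0.0617
```

```bash
python3 - <<'E'
from h import *
show()
b=cam('top')
cv2.imwrite('pics/p9.png',cv2.resize(b['frame'][140:300,120:360,::-1],(800,533),interpolation=cv2.INTER_CUBIC))
E
```

```text
30.0 [ 0.5472 -0.0892  0.2099] [-179.6   -0.2  -14.9] [ 1.3 -0.4 -0.5] 0.0617 [-0.38  0.41  1.34  0.01  1.39  1.45]
```

View pics/p9.png

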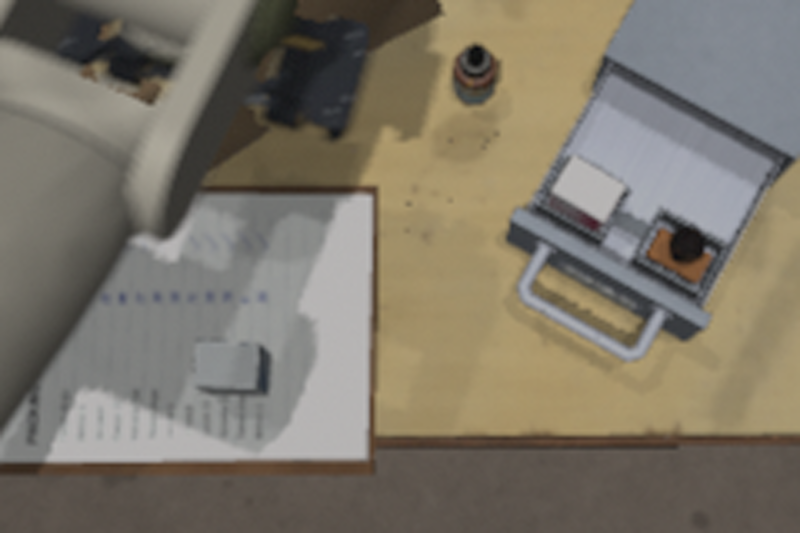

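The new pack stands in the left pocket at about (588,190), and the stamp is in place at about (682,248). The filed pack stands on the paper at about (232,365), and the dropper is upright. That was the 12th and last view, so from here I check by numbers. Next I close the drawer by its handle.

```bash
python3 - <<'E'
from h import *
a=cam('top')
C=lambda u,v,z:at(a,u/800*240+120,v/800*240+140,z).round(4)
print('lying',C(591,191,.085),'filed',C(232,366,.078),'handle',C(527,287,.078),C(635,351,.078))
plan([((.48,-.2,.21),0,0,4),((.404,-.329,.14),58,0,8)])
E
```

```text
lying [ 0.4994 -0.3397  0.085 ] filed [ 0.3738 -0.0784  0.078 ] handle [ 0.4298 -0.2918  0.078 ] [ 0.3828 -0.369   0.078 ]
[[-0.009,0.032,-0.0,-0.1,-0.0,-3.7],[-0.011,0.031,-0.0,-0.1,-0.0,-3.7],[-0.013,0.03,0.0,-0.1,-0.0,-3.7],[-0.015,0.029,0.0,-0.1,-0.0,-3.7]]
[[-0.01,0.016,0.009,0.0,0.0,-7.3],[-0.011,0.015,0.009,-0.0,0.0,-7.3],[-0.013,0.013,0.009,0.0,0.0,-7.3],[-0.015,0.011,0.009,0.0,0.0,-7.3],[-0.016,0.009,0.009,-0.0,0.0,-7.3],[-0.017,0.007,0.009,0.0,0.0,-7.3],[-0.018,0.005,0.009,-0.0,0.0,-7.3],[-0.018,0.003,0.009,-0.0,0.0,-7.3]]
```

Emit:
play_rows(series=[[-0.009,0.032,0,0,0,-3.7],[-0.011,0.031,0,0,0,-3.7],[-0.013,0.03,0,0,0,-3.7],[-0.015,0.029,0,0,0,-3.7]], grip=-0.38)

```text
t: 30.5
tool_pos: [0.479, -0.2, 0.2127]
tcp_rot: [-3.137, -0.008, 0.019]
ft_force: [0.3, -0.9, 0.1]
grip_width: 0.0316
```

Emit:
play_rows(series=[[-0.01,0.016,0.007,0,0,-7.3],[-0.011,0.015,0.007,0,0,-7.3],[-0.013,0.013,0.007,0,0,-7.3],[-0.015,0.011,0.007,0,0,-7.3],[-0.016,0.009,0.007,0,0,-7.3],[-0.017,0.007,0.007,0,0,-7.3],[-0.018,0.005,0.007,0,0,-7.3],[-0.014,0.003,0.005,0,0,-6]])

```text
t: 31.3
tool_pos: [0.4051, -0.3391, 0.162]
tcp_rot: [3.128, -0.004, 1.045]
ft_force: [0.2, 1.3, -0.2]
grip_width: 0.0272
```

```bash
python3 - <<'E'
from h import *
show()
plan([((.405,-.330,.12),59,0,3),((.405,-.330,.059),59,0,5)])
E
```

```text
31.3 [ 0.4051 -0.3391  0.162 ] [179.2  -0.2  59.9] [ 0.2  1.3 -0.2] 0.0272 [-0.93  0.41  1.49  0.01  1.23 -0.4 ]
[[0.003,-0.002,0.014,0.3,-0.1,0.3],[0.003,-0.002,0.014,0.3,-0.1,0.3],[0.003,-0.002,0.014,0.3,-0.1,0.3]]
[[-0.0,-0.0,0.012,0.0,0.0,0.0],[-0.0,-0.0,0.012,0.0,0.0,0.0],[-0.0,-0.0,0.012,0.0,0.0,0.0],[-0.0,-0.0,0.012,0.0,0.0,0.0],[-0.0,-0.0,0.012,0.0,0.0,0.0]]
```

Emit:
play_rows(series=[[0.003,-0.002,0.015,0.3,0,0],[0.003,-0.002,0.018,0.3,0,0],[0.003,-0.001,0.018,0.2,0,0],[0,0,0.015,0,0,0],[0,0,0.008,0,0,0]])

```text
t: 31.8
tool_pos: [0.4046, -0.3352, 0.0887]
tcp_rot: [3.136, -0.001, 1.04]
ft_force: [0.2, 0.5, 0.7]
grip_width: 0.0275
```

Emit:
play_rows(series=[[0,0,0.004,0,0,0],[0,0,0.003,0,0,0]])

```text
t: 32.0
tool_pos: [0.4046, -0.3361, 0.0817]
tcp_rot: [3.136, -0.0, 1.039]
ft_force: [0.0, -0.8, -0.4]
grip_width: 0.0279
```

Emit:
play_rows(series=[[0.003,-0.001,0.009,0,0,0],[0.002,0,0.01,0,0,0],[0,0,0.005,0,0,0]])

```text
t: 32.3
tool_pos: [0.4069, -0.3317, 0.0573]
tcp_rot: [3.133, 0.001, 1.038]
ft_force: [0.4, 0.7, 0.1]
grip_width: 0.0276
```

Emit:
play_rows(series=[[0,0,0,0,0,0],[0,0,0,0,0,0],[0,0,0,0,0,0],[0,0,0,0,0,0]], grip=-1, newtons=25)

```text
t: 32.7
tool_pos: [0.4066, -0.3311, 0.0565]
tcp_rot: [3.135, 0.0, 1.039]
ft_force: [-0.3, 0.1, -3.0]
grip_width: 0.0081
```

Emit:
play_rows(series=[[0,0.006,0,0,0,0],[0,0.01,0,0,0,0],[0,0.012,0,0,0,0],[0,0.012,0,0,0,0]])

```text
t: 33.1
tool_pos: [0.442, -0.3517, 0.0565]
tcp_rot: [3.139, -0.001, 1.038]
ft_force: [-1.5, 1.2, -2.8]
grip_width: 0.0079
```

```bash
python3 - <<'E'
from h import *
show()
p=pose()[0]; s=np.array([.866,-.5]); print('opening est',np.array([.5142,-.392])@s-p[:2]@s)
E
```

```text
33.1 [ 0.442  -0.3517  0.0565] [ 1.798e+02 -1.000e-01  5.950e+01] [-1.5  1.2 -2.8] 0.0079 [-0.88  0.6   1.51  0.    1.03 -0.35]
opening est 0.08265696072604489
```

Emit:
play_rows(series=[[0,0.012,0,0,0,0],[0,0.012,0,0,0,0],[0,0.012,0,0,0,0],[0,0.012,0,0,0,0],[0,0.01,0,0,0,0],[0,0.008,0,0,0,0]])

```text
t: 33.7
tool_pos: [0.505, -0.3882, 0.0565]
tcp_rot: [3.139, -0.001, 1.039]
ft_force: [-1.8, 0.2, -0.2]
grip_width: 0.0076
```

```bash
python3 - <<'E'
from h import *
show()
p=pose()[0]; s=np.array([.866,-.5]); print('opening est',np.array([.5142,-.392])@s-p[:2]@s)
E
```

```text
33.7 [ 0.505  -0.3882  0.0565] [ 1.798e+02 -1.000e-01  5.950e+01] [-1.8  0.2 -0.2] 0.0076 [-0.84  0.7   1.29  0.    1.16 -0.31]
opening est 0.009882738574116812
```

Emit:
play_rows(series=[[0,0.006,0,0,0,0],[0,0.004,0,0,0,0],[0,0.003,0,0,0,0]])

```text
t: 34.0
tool_pos: [0.5135, -0.393, 0.0563]
tcp_rot: [-3.131, -0.001, 1.04]
ft_force: [-25.0, 10.8, 13.1]
grip_width: 0.0081
```

```bash
python3 - <<'E'
from h import *
show()
p=pose()[0]; s=np.array([.866,-.5]); print('opening est',np.array([.5142,-.392])@s-p[:2]@s)
E
```

```text
34.0 [ 0.5135 -0.393   0.0563] [-1.794e+02 -1.000e-01  5.960e+01] [-25.   10.8  13.1] 0.0081 [-0.84  0.72  1.24 -0.    1.19 -0.3 ]
opening est 6.574364774625252e-05
```

Stopped at 27 N with the opening estimate at 0. I release and lift clear.

Emit:
play_rows(series=[[0,0,0,0,0,0],[0,0,0,0,0,0],[0,0,0,0,0,0]], grip=-0.4)

```text
t: 34.3
tool_pos: [0.5139, -0.3934, 0.057]
tcp_rot: [-3.132, -0.001, 1.039]
ft_force: [-0.5, -0.4, -0.1]
grip_width: 0.0262
```

Emit:
play_rows(series=[[0,0,-0.008,0,0,0],[0,0,-0.02,0,0,0],[0,0,-0.03,0,0,0],[0,0,-0.04,0,0,0],[0,-0.02,-0.04,0,0,0],[0.02,-0.03,-0.02,0,0,0],[0.04,-0.03,0,0,0,0],[0.04,-0.03,0,0,0,0]])

```text
t: 35.1
tool_pos: [0.4713, -0.2542, 0.2257]
tcp_rot: [-3.141, -0.0, 1.033]
ft_force: [0.6, 0.4, -0.3]
grip_width: 0.0263
```

Emit:
play_rows(series=[[0.04,-0.03,0,0,0,0],[0.03,-0.03,0,0,0,0],[0,0,0,0,0,0],[0,0,0,0,0,0]])

```text
t: 35.5
tool_pos: [0.4545, -0.1563, 0.2301]
tcp_rot: [3.134, -0.001, 1.038]
ft_force: [-0.3, -0.1, -0.2]
grip_width: 0.0262
```

```bash
python3 - <<'E'
from h import *
show()
a=cam('top');cv2.imwrite('pics/last.png',a['frame'][:,:,::-1])
# compare unit area with pic top0 (shut at start): match the front+handle patch
o=cv2.resize(cv2.imread('pics/top0.png'),(512,384),interpolation=cv2.INTER_AREA)
n=a['frame'][:,:,::-1].copy()
def m(x0,y0,x1,y1,src=o,dst=n):
    r=cv2.matchTemplate(dst[y0-25:y1+25,x0-25:x1+25],src[y0:y1,x0:x1],cv2.TM_CCOEFF_NORMED);_,v,_,l=cv2.minMaxLoc(r);return (l[0]-25,l[1]-25),round(v,3)
print('handle shift px',m(296,168,350,205),'dropper',m(252,150,276,174))
p9=cv2.resize(cv2.imread('pics/p9.png'),(240,160),interpolation=cv2.INTER_AREA); f=n.copy(); f[140:300,120:360]=p9
print('filed vs p9',m(176,238,204,262,f,n))
E
```

```text
35.5 [ 0.4545 -0.1563  0.2301] [ 1.796e+02 -1.000e-01  5.950e+01] [-0.3 -0.1 -0.2] 0.0262 [-0.58  0.26  1.5   0.    1.37 -0.05]
handle shift px ((0, 0), 0.999) dropper ((0, 0), 0.896)
filed vs p9 ((-23, 12), 0.601)
```

```bash
python3 - <<'E'
from h import *
print(env.hand_in())
E
```

```text
the job is handed in; nothing more can be done
None
```

I swapped the two packs, pushed the drawer shut and handed the job in at about 35.5 s of the 72 s allowed.

**What I did**
- **Lying pack:** I stood it on its end on the table, then put it into the left pocket, where the filed pack had been.
- **First insertion try:** it touched the pocket's front wall with 9 N. I shifted 3 mm, and the pack then went down to the floor of the pocket.
- **Filed pack:** it is standing on its end on the clipboard's paper.

**Last checks**
- **Drawer:** it stopped at the end of its travel with about 27 N. In the final top picture the handle is back in exactly its starting position (0 px shift, match 0.999).
- **Dropper:** 0 px shift, so it has not moved (match 0.90).
- **Lying pack, before closing:** its top measured about 2–3 mm from my estimate of the pocket centre, with the stamp still in its own pocket.
- **Filed pack, before closing:** it stood at about (0.374, -0.078), on the paper.

**Not confirmed**
- **Final check on the filed pack:** it failed (match only 0.60), probably because the arm was hiding the pack in that picture. I did not touch the pack after the earlier view.
- **Inside the shut drawer:** the lying pack and the stamp can't be seen with the drawer closed. I closed it slowly.

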